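Crank a worm-drive tilt table up one division

TASK

Of the two small tilt tables on the bench, take the one with a steel strip clamped on its plate and wind its crank clockwise, seen from above, until the plate has gone up one division, from about level to the 30 degree mark (three full turns). Leave the empty tilt table as it is, and let go of the crank when done.

Things in the scene. Friction and masses are not known exactly. Their poses are not given: they have to be found in the camera images.
- loaded_plate (a joint): Tilt (rad) of the 140 x 120 mm steel plate that carries the clamped strip (118 x 36 x 6 mm). 0 = level, first dial mark; grows as the far edge rises; dial marks at 0, 0.524, 1.047 (30 degrees apart). Starts within 0.05 of level. One clockwise crank turn from above raises it 0.1745 (10 degrees); it holds where left. A stop 4 degrees below level ends anticlockwise turning.
- loaded_handle_grip (a point): Grip point on the axis of the loaded table's crank handle, an upright black cylinder, 22 mm across, 48 mm tall (19 mm above this point, 29 below), spinning freely on its pin, so a hand need not turn with it. It goes round a level circle of 35 mm radius with a push of 1.5 to 3 N. The crank arm's top is 30 mm below, all else of the table at least 25 mm below while the tilt is under 40 degrees.
- loaded_crank_axis (a point): Point on the loaded table's upright crank axis, over its grey worm box, at the height of the handle's grip point (172 mm above the bench). The table is fixed to the bench; the plate's centre is 125 mm to the left of this axis, turned up to 17 degrees either way.
- empty_plate (a joint): Tilt (rad, same sense) of the plate of the other tilt table, alike but with nothing under its clamps. It starts within 0.05 of level and is to stay so. The tables stand side by side about 350 mm apart, either one on the left.

How it is judged:
By the outcome, as a careful person would: the job done as asked, in the order asked, and still so for the second after the job is handed in, with the robot touching nothing.
It also fails if it takes over 61 s, if anything falls off the work surface, if the arm or the gripper's body presses on something with over 40 N, if the wrist force passes 120 N, or if a joint passes its speed limit or range.

ROBOT

A 6-joint arm with a two-finger parallel gripper is mounted at the origin on the work surface; the furniture and walls round the work are solid. World frame = base frame: x ahead of the robot, y to its left, z up, the work surface at z = 0. Lengths are in m, angles in rad, forces in N, time in s.
With the tool pointing down it reaches from about 0.375 to 0.9 m from the base axis. Payload 3.1 kg.
Tool frame: the origin (TCP) lies on the centre line of the jaws, within the pads' length; the fingertips stand 17 mm ahead of it and the grasp point (between the pads) lies 2 mm behind it; y points along the fingers, z is the direction in which the jaws open and shut, and the axes are right-handed (so a half turn about y gives the same grasp; the last joint's range is limited). The gripper opens to 85 mm and grips with 20 to 120 N. Pads are 22 mm wide; open, the fingers measure 114 mm over their backs; the gripper's body (76 mm by 85 mm) begins 54 mm behind the grasp point. The pads swing forward as they close: fully open they stand 13 mm farther back than shut.
Start: joints at [1, 0.527, 1.433, -0, 1.181, -0.178], TCP at [0.239, 0.577, 0.248] pointing down, gripper open.
Joint ranges: [-3.08, 3.08], [-0.75, 2.2], [0.22, 2.44], [-1.43, 4.57], [0, 2.65], [-2.85, 2.85]. Speed limits (rad/s): [2.79, 2.79, 3.14, 3.14, 3.14, 3.14].

INTERFACE

Orientations are given as a unit quaternion [x, y, z, w].
In Python, from station import manip gives the robot as it stands.
- The arm moves only by the shell command python3 -m handwheel 'ROWS' [FORCE]. ROWS is JSON, one flat list of numbers, 7 for each row, row after row: the shift along the tool's x, y, z in cm, then the turn, a rotation vector about the tool's x, y, z in rad, then the finger opening in cm, from 0 to 8.54. A call has 1 to 10 rows; each row is the pose to reach, as a shift and turn from the pose commanded when the call began, along the tool's axes at that moment; what a row does not reach only later rows make up. A row lasts 1/12 s, in which the tool goes at most 41.7 mm and 7.16 degrees, less where a joint would pass 70% of its speed; a pose out of reach is approached as far as the arm can. A call with a gripper value outside its range is refused whole. The fingers move at their own pace and stop on an object; FORCE is the grip in N (left out, the last holds). Time passes only in rows, so rows that repeat a pose let the fingers close. It gives the time, the measured TCP pose, the force and the opening at its end, in the units of the state.
- manip.sense(): the state, without advancing time (a new reading comes with each control period).
- manip.snapshot(name): name is "scene" or "top" or "wrist"; returns a dict with "frame" (384x512x3 uint8, red, green, blue), "depth" (384x512 float32, m along the optical axis (not along the pixel's ray), 0 where there is no reading), "camera_matrix" (3x3 intrinsics, pixels), "rvec" (rotation vector, rad) and "tvec" (3), from world to camera coordinates, as OpenCV has them. Camera axes: x right, y down, z forward; pixel columns grow to the right and rows downward; lengths in m; the calibration is good to about 2 mm. A picture is of the moment at which its call begins.
- manip.sign_off(): hands the job in, once; it reports no verdict.
The state is a dict: "t": time; "q": joint angles; "qd": joint speeds; "tau": joint torques, N m; "tcp_pos": TCP position; "tool_rot": TCP orientation; "force": force on the tool from outside, world axes, zero at the start; "ft_torque": the same for the moment, N m; "finger_gap": opening from 0.0 (shut) to 1.0 (fully open).
Only numpy, scipy, OpenCV 4.12 (cv2) and the standard library are available. Lean on these libraries where they do the work, as an engineer would, in place of code of your own. Each camera call takes 0.05 s, during which the arm holds its last target.

## Working session

There is one attempt and no reset: what is moved stays moved. The work goes in short steps, Python scripts to look and compute and a shell command to move; the robot and the scene stay as the last step left them, time stands still between calls to the robot, and variables do not carry over. Pictures are saved under pics/ and viewed, and the job is handed in when it is done.

```bash
ls; mkdir -p pics
python3 - <<'E'
from station import manip
import cv2
s=manip.sense(); print({k:s[k] for k in('t','tcp_pos','tool_rot','force','finger_gap')})
for n in('scene','top'):
    d=manip.snapshot(n); cv2.imwrite(f'pics/{n}0.png',cv2.cvtColor(d['frame'],cv2.COLOR_RGB2BGR)); print(n,d['camera_matrix'].tolist(),d['rvec'],d['tvec'])
E
```

```text
pics
{'t': 0.0, 'tcp_pos': array([0.23883527, 0.57681803, 0.24731983]), 'tool_rot': array([ 0.69423585, -0.13825635,  0.13769889, -0.69279202]), 'force': array([0.50713877, 0.04250532, 0.01285348]), 'finger_gap': 0.9990401095418102}
scene [[446.015393211312, 0.0, 257.3334668400414], [0.0, 446.015393211312, 195.43651871256122], [0.0, 0.0, 1.0]] [ 1.76934706 -1.10131616  0.72444377] [-0.2502278   0.33866401  0.73054839]
top [[391.13703826114534, 0.0, 256.5234129582762], [0.0, 391.13703826114534, 191.1905278986959], [0.0, 0.0, 1.0]] [ 2.1733344  -2.16085984  0.10907947] [-0.04714815  0.49459799  0.95978702]
```

View pics/scene0.png

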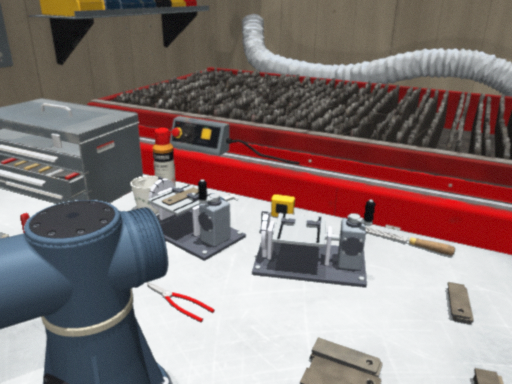

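View pics/top0.png

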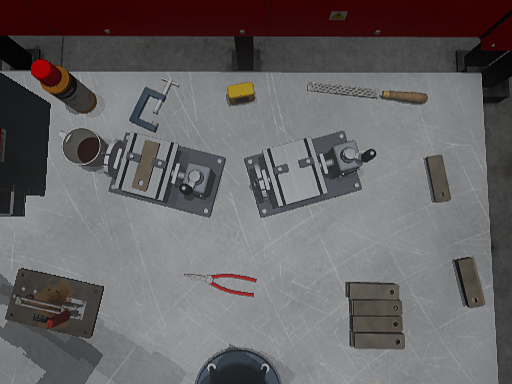

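The left table carries the strip (top view, about (148,165)); its black handle is near (187,184). I'll measure the handle and the axis.

```bash
cat > h.py <<'E'
from station import manip
import cv2, numpy as np
def cam(n):
    d=manip.snapshot(n); R=cv2.Rodrigues(np.array(d['rvec'],float))[0]; return d,np.array(d['camera_matrix']),R,np.array(d['tvec']).ravel()
def ray(K,R,t,u,v):
    c=-R.T@t; r=R.T@np.linalg.inv(K)@np.array([u,v,1.]); return c,r
def onz(K,R,t,u,v,z):
    c,r=ray(K,R,t,u,v); return c+r*(z-c[2])/r[2]
def proj(K,R,t,p):
    q=K@(R@np.array(p)+t); return q[:2]/q[2]
def cloud(d,K,R,t):
    v,u=np.mgrid[:384,:512]; z=d['depth']; P=np.stack([(u-K[0,2])/K[0,0]*z,(v-K[1,2])/K[1,1]*z,z],-1)
    return (P-t)@R
def crop(d,name,x0,y0,x1,y1,s=5):
    cv2.imwrite(name,cv2.resize(cv2.cvtColor(d['frame'],cv2.COLOR_RGB2BGR)[y0:y1,x0:x1],None,fx=s,fy=s,interpolation=cv2.INTER_NEAREST))
E
python3 - <<'E'
from h import *
for n,b in(('top',(95,120,235,225)),('scene',(130,165,260,265))):
    d,K,R,t=cam(n); print(n,'cam',-R.T@t); crop(d,f'pics/{n}1.png',*b)
    P=cloud(d,K,R,t); x0,y0,x1,y1=b
    f=d['frame'].astype(int).max(2); 
    m=np.zeros(f.shape,bool); m[y0:y1,x0:x1]=True
    m&=(f<45)&(d['depth']>0)&(P[...,2]>.13)&(P[...,2]<.21)
    k,l,st,ce=cv2.connectedComponentsWithStats(m.astype(np.uint8))
    for i in range(1,k):
        if st[i,4]>8: print(st[i],ce[i],P[l==i].min(0).round(3),P[l==i].max(0).round(3),np.median(P[l==i],0).round(4))
    m2=np.zeros(f.shape,bool); m2[y0:y1,x0:x1]=True
    m2&=(P[...,2]>.10)&(d['depth']>0)
    k,l,st,ce=cv2.connectedComponentsWithStats(m2.astype(np.uint8))
    for i in range(1,k):
        if st[i,4]>8: print('hi',st[i],ce[i],P[l==i].min(0).round(3),P[l==i].max(0).round(3),np.median(P[l==i],0).round(4))
E
```

```text
top cam [ 0.39330508 -0.0472334   1.00554531]
[179 184  14  11  86] [186.12790698 189.3255814 ] [0.473 0.097 0.139] [0.492 0.119 0.194] [0.4814 0.1032 0.1882]
hi [ 124  136   45   56 1000] [145.556 163.281] [0.486 0.163 0.1  ] [0.617 0.268 0.118] [0.5535 0.2153 0.1045]
hi [101 140  17  34 271] [109.29520295 155.81918819] [0.527 0.283 0.1  ] [0.607 0.311 0.135] [0.5665 0.2955 0.1169]
hi [179 163  33  34 778] [195.41902314 179.56812339] [0.473 0.061 0.1  ] [0.55  0.126 0.197] [0.5094 0.0939 0.1216]
scene cam [-0.36553578 -0.43975404  0.61968394]
[199 182   8  18 118] [202.01694915 190.49152542] [0.472 0.097 0.144] [0.486 0.114 0.189] [0.477  0.1033 0.1675]
hi [157 165  12   1  12] [162.5 165. ] [0.701 0.386 0.1  ] [0.72  0.416 0.105] [0.7069 0.3963 0.1016]
hi [150 177  24  16 187] [160.80748663 184.13368984] [0.528 0.282 0.1  ] [0.605 0.312 0.131] [0.5644 0.2957 0.1119]
hi [ 162  180   68   37 1007] [200.58689176 199.16285998] [0.472 0.061 0.1  ] [0.608 0.259 0.193] [0.5057 0.1045 0.1139]
hi [ 130  207   39   58 1865] [146.53994638 238.63002681] [ 0.016 -0.103  0.262] [ 0.101 -0.025  0.328] [ 0.0519 -0.0795  0.3056]
```

View pics/top1.png

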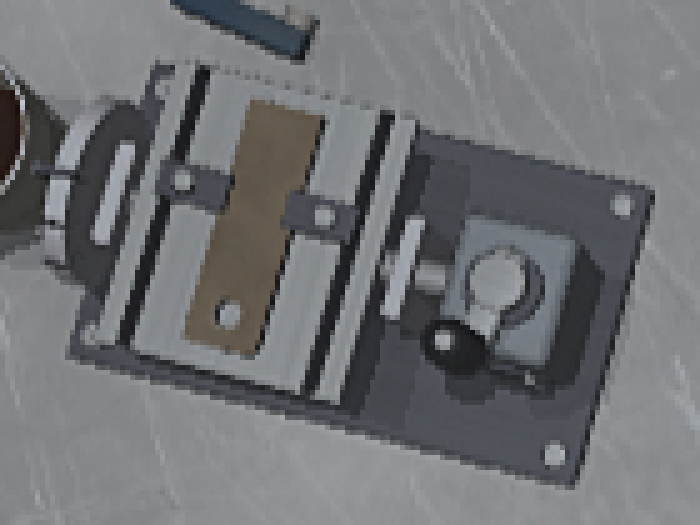

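View pics/scene1.png

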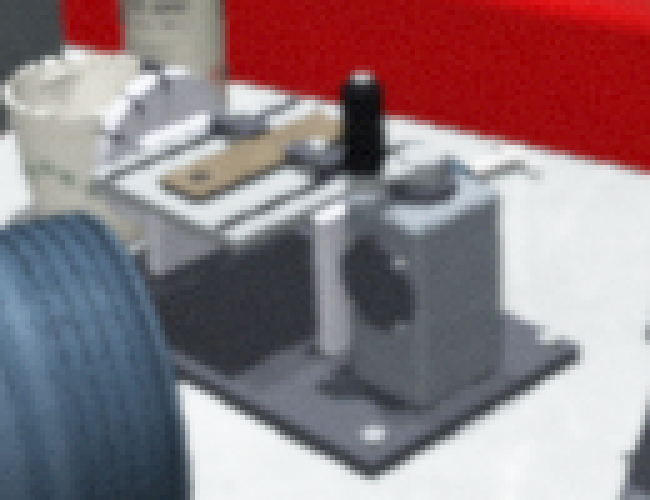

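Run:
```python
from h import *
d,K,R,t=cam('top'); P=cloud(d,K,R,t)
m=np.zeros((384,512),bool); m[180:200,175:200]=1
m&=(P[...,2]>.183); q=P[m]; print('handle top',len(q),q.min(0),q.max(0),q.mean(0))
v,u=np.nonzero(m); print('px',u.mean(),v.mean(),onz(K,R,t,u.mean(),v.mean(),.191))
for uv in((498,278),(503,287)):
  print('hub',onz(K,R,t,95+uv[0]/5,120+uv[1]/5,.142),onz(K,R,t,95+uv[0]/5,120+uv[1]/5,.130))
# box top
m=np.zeros((384,512),bool); m[160:200,180:216]=1
for a,b in((.100,.108),(.108,.116),(.116,.124),(.124,.13),(.13,.136),(.136,.145),(.145,.15)):
  w=m&(P[...,2]>a)&(P[...,2]<b); 
  if w.sum()>3: print(a,w.sum(),P[w].min(0).round(3),P[w].max(0).round(3),cv2.minAreaRect(P[w][:,:2].astype(np.float32)))
# plate left edge etc: base corners bolts
for uv in((622,205),(554,455),(165,90),(90,333)):
  print('bolt',onz(K,R,t,95+uv[0]/5,120+uv[1]/5,.012))
for uv in((163,192),(380,200)):pass
d,K,R,t=cam('scene'); P=cloud(d,K,R,t)
m=np.zeros((384,512),bool); m[178:205,196:210]=1
m&=(P[...,2]>.155)&(P[...,2]<.195)&(P[...,0]<.6); 
v,u=np.nonzero(m); print(u.min(),u.max(),v.min(),v.max(),P[m].mean(0))
c,r=ray(K,R,t,u.mean(),v.mean()); print(onz(K,R,t,u.mean(),v.mean(),P[m][:,2].mean()))
print(manip.sense()['t'])
```

```text
handle top 83 [0.47334047 0.09780305 0.18330297] [0.49268785 0.11880387 0.19543116] [0.48280951 0.10735902 0.19015895]
px 184.02409638554218 188.40963855421685 [0.48271619 0.10720575 0.191     ]
hub [0.51695915 0.09362353 0.142     ] [0.51867747 0.0955809  0.13      ]
hub [0.51292225 0.09130419 0.142     ] [0.51458448 0.09322934 0.13      ]
0.1 32 [0.475 0.062 0.1  ] [0.538 0.103 0.108] ((0.5037462711334229, 0.07377508282661438), (0.022236939519643784, 0.06970131397247314), 53.7292366027832)
0.108 33 [0.481 0.063 0.108] [0.55  0.126 0.116] ((0.513738751411438, 0.09522293508052826), (0.05614892765879631, 0.06750661879777908), 75.68312072753906)
0.116 366 [0.48  0.062 0.116] [0.55  0.124 0.124] ((0.5155649185180664, 0.09446804970502853), (0.05556841194629669, 0.06328500807285309), 75.69456481933594)
0.124 49 [0.5   0.077 0.124] [0.535 0.114 0.13 ] ((0.5171808004379272, 0.093867227435112), (0.035127244889736176, 0.031049922108650208), 60.54804611206055)
0.13 16 [0.476 0.079 0.13 ] [0.531 0.11  0.136] ((0.5056406259536743, 0.09304596483707428), (0.05301366373896599, 0.03039473108947277), 12.789811134338379)
0.136 154 [0.474 0.082 0.136] [0.532 0.109 0.145] ((0.5038511157035828, 0.10095487534999847), (0.02478824183344841, 0.0577908456325531), 62.66619873046875)
0.145 7 [0.473 0.092 0.145] [0.518 0.108 0.148] ((0.494629830121994, 0.09936866164207458), (0.00874391570687294, 0.04633511230349541), 78.12847900390625)
bolt [0.5738762  0.05178907 0.012     ]
bolt [0.44492585 0.08433973 0.012     ]
bolt [0.63300799 0.28972679 0.012     ]
bolt [0.50600234 0.32309874 0.012     ]
198 206 180 195 [0.4791443  0.10483875 0.17486622]
[0.47920313 0.104876   0.17486622]
0.3
```

```bash
cat >> h.py <<'E'
from scipy.spatial.transform import Rotation as Ro
def tool():
    s=manip.sense(); return s,Ro.from_quat(s['tool_rot']).as_matrix()
E
python3 - <<'E'
from h import *
s,R=tool(); print(R.round(4)); p=s['tcp_pos']
print('to above handle, tool cm',(R.T@(np.array([.4835,.1075,.247])-p)*100).round(2))
# initial plate tilt from depth
d,K,Rc,t=cam('top'); P=cloud(d,K,Rc,t)
for nm,(x0,y0,x1,y1) in dict(L=(124,136,170,193),Rr=(262,138,330,206)).items():
    m=np.zeros((384,512),bool); m[y0:y1,x0:x1]=1
    m&=(P[...,2]>.085)&(P[...,2]<.108)&(d['frame'].min(2)>120); q=P[m]
    for _ in range(4):
        A=np.c_[q[:,:2],np.ones(len(q))]; c=np.linalg.lstsq(A,q[:,2],rcond=None)[0]; e=q[:,2]-A@c; q=q[abs(e)<.004]
    print(nm,len(q),q.mean(0),c,np.arctan(np.hypot(c[0],c[1])),e.std())
E
```

```text
[[ 9.238e-01 -4.000e-04  3.828e-01]
 [-3.828e-01 -6.000e-04  9.238e-01]
 [-2.000e-04 -1.000e+00 -7.000e-04]]
to above handle, tool cm [ 40.56   0.11 -34.04]
L 1130 [0.54690363 0.21508693 0.09805867] [ 0.00215321 -0.00214217  0.09734182] 0.0030372969482365493 0.0014698061400019347
Rr 2404 [ 0.53343195 -0.13336374  0.09857625] [-0.0282955  -0.00980143  0.11236282] 0.029936057896733648 0.0015056598527357428
```

```bash
python3 -m handwheel '[3,0,-2.5,0,0,0,8.5, 6,0,-5,0,0,0,8.5, 9,0,-7.5,0,0,0,8.5, 12,0,-10,0,0,0,8.5, 15,0,-12.6,0,0,0,8.5, 18,0,-15.1,0,0,0,8.5, 21,0,-17.6,0,0,0,8.5, 24,0,-20.1,0,0,0,8.5, 27,0,-22.6,0,0,0,8.5, 30,0,-25.1,0,0,0,8.5]' 30
python3 -m handwheel '[3,0,-2.5,0,0,0,7, 6,0,-5,0,0,0,6, 8.5,0,-7.1,0,0,0,6, 10.5,0,-8.9,0,0,0,6, 10.56,0,-8.94,0,0,0,6, 10.56,0,-8.94,0,0,0,6]' 30
python3 - <<'E'
from h import *
s,R=tool(); print(s['q'],s['tcp_pos'],s['force'],s['finger_gap'])
print((R.T@(np.array([.4835,.1075,.174])-s['tcp_pos'])*100).round(2))
d,K,Rc,t=cam('wrist'); cv2.imwrite('pics/w1.png',cv2.cvtColor(d['frame'],cv2.COLOR_RGB2BGR)); print(proj(K,Rc,t,[.4835,.1075,.191]))
P=cloud(d,K,Rc,t); m=(P[...,2]>.18)&(P[...,2]<.197)&(d['depth']>0)&(np.hypot(P[...,0]-.4835,P[...,1]-.1075)<.03)
q=P[m]; print(len(q), q.min(0),q.max(0)) if len(q) else 0
E
```

```text
t: 1.18
tcp_pos: [0.4209, 0.229, 0.2486]
tool_rot: [-0.693, 0.138, -0.138, 0.694]
force: [0.4, 0.1, -0.3]
finger_gap: 0.997
t: 1.68
tcp_pos: [0.4843, 0.1064, 0.2483]
tool_rot: [-0.693, 0.139, -0.139, 0.693]
force: [-0.9, 0.7, -0.4]
finger_gap: 0.702
[-9.63284648e-03  3.54510029e-01  1.75034749e+00  2.59186582e-04
  1.03654443e+00 -1.18439784e+00] [0.4842876  0.10640233 0.2483367 ] [-0.89464002  0.65396178 -0.39650894] 0.7018279873503778
[-0.12  7.43  0.07]
[255.34005959 214.48763303]
914 [0.4744726  0.10021246 0.18006899] [0.49556515 0.12123747 0.19455181]
```

View pics/w1.png

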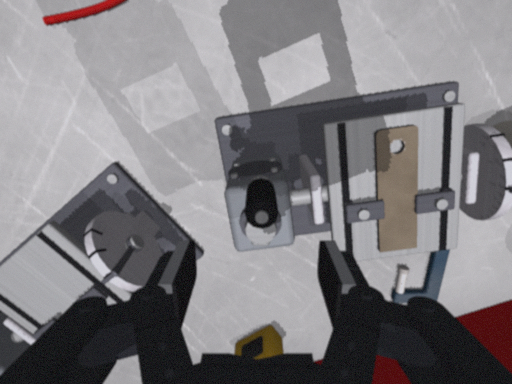

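Wrist view: black handle top at (262,217), strip-carrying plate at (395,190), and the jaws straddle the handle. Descending and gripping.

```bash
python3 -m handwheel '[-0.1,2,0.2,0,0,0,6, -0.1,4,0.2,0,0,0,6, -0.1,6,0.2,0,0,0,5, -0.1,7.3,0.2,0,0,0,4, -0.1,7.4,0.2,0,0,0,3, -0.1,7.4,0.2,0,0,0,1.5, -0.1,7.4,0.2,0,0,0,1.5, -0.1,7.4,0.2,0,0,0,1.5, -0.1,7.4,0.2,0,0,0,1.5, -0.1,7.4,0.2,0,0,0,1.5]' 40
python3 - <<'E'
from h import *
s,R=tool(); print(s['tcp_pos'],s['force'],s['finger_gap'])
h=s['tcp_pos'][:2]; a=np.array([.5158,.0945]); print(np.hypot(*(h-a)),np.degrees(np.arctan2(*(h-a)[::-1])))
E
```

```text
t: 2.57
tcp_pos: [0.4817, 0.1104, 0.1739]
tool_rot: [-0.693, 0.139, -0.137, 0.694]
force: [-2.6, 3.4, -10.6]
finger_gap: 0.244
[0.48173    0.11043031 0.17386123] [ -2.63259092   3.44188605 -10.60985208] 0.2437980284644731
0.03761036910022044 154.94033815915094
```

```bash
cat >> h.py <<'E'
def circ(th0,n=20,steps=10,r=3.5):
    s,R=tool(); 
    for k in range(1,steps+1):
        a=np.radians(th0); b=a-2*np.pi*k/n
        w=np.array([np.cos(b)-np.cos(a),np.sin(b)-np.sin(a),0])*r
        print(k,(R.T@w).round(2))
E
python3 -c "
from h import *
circ(155.5,24,6)"; python3 -c "
from h import *
circ(155.5,24,24)" | tail -18
```

```text
1 [ 0.15 -0.    0.9 ]
2 [ 0.53 -0.    1.73]
3 [ 1.11 -0.01  2.44]
4 [ 1.85 -0.01  2.97]
5 [ 2.71 -0.01  3.29]
6 [ 3.62 -0.02  3.38]
7 [ 4.52 -0.02  3.23]
8 [ 5.35 -0.02  2.85]
9 [ 6.06 -0.02  2.27]
10 [ 6.59 -0.03  1.52]
11 [ 6.91 -0.03  0.67]
12 [ 7.   -0.03 -0.24]
13 [ 6.85 -0.02 -1.14]
14 [ 6.47 -0.02 -1.98]
15 [ 5.89 -0.02 -2.68]
16 [ 5.14 -0.02 -3.21]
17 [ 4.29 -0.01 -3.53]
18 [ 3.38 -0.01 -3.62]
19 [ 2.48 -0.01 -3.47]
20 [ 1.64 -0.   -3.09]
21 [ 0.94 -0.   -2.51]
22 [ 0.41 -0.   -1.77]
23 [ 0.09  0.   -0.91]
24 [-0.  0. -0.]
```

```bash
python3 -m handwheel '[0.15,0,0.9,0,0,0,1.5, 0.53,0,1.73,0,0,0,1.5, 1.11,0,2.44,0,0,0,1.5]' 40
python3 -m handwheel '[0.74,0,0.53,0,0,0,1.5, 1.6,0,0.85,0,0,0,1.5, 2.51,0,0.94,0,0,0,1.5]' 40
python3 -m handwheel '[0,0,0,0,0,0,1.5, 0,0,0,0,0,0,1.5]' 40
```

```text
t: 2.82
tcp_pos: [0.5003, 0.1293, 0.1738]
tool_rot: [0.693, -0.141, 0.136, -0.693]
force: [-3.8, 3.3, -10.0]
finger_gap: 0.24
t: 3.07
tcp_pos: [0.5296, 0.1285, 0.1739]
tool_rot: [-0.693, 0.138, -0.137, 0.694]
force: [-1.6, 1.6, -12.4]
finger_gap: 0.244
t: 3.23
tcp_pos: [0.5317, 0.1271, 0.174]
tool_rot: [-0.693, 0.137, -0.139, 0.694]
force: [3.6, 2.2, -16.9]
finger_gap: 0.243
```

```bash
python3 -m handwheel '[0.9,0.03,-0.15,0,0,0,1.5, 1.73,0.05,-0.53,0,0,0,1.5, 2.44,0.05,-1.11,0,0,0,1.5, 2.97,0.05,-1.86,0,0,0,1.5, 3.29,0.05,-2.71,0,0,0,1.5, 3.38,0.05,-3.62,0,0,0,1.5, 3.38,0.05,-3.62,0,0,0,1.5]' 40
python3 -m handwheel '[-0.15,0,-0.9,0,0,0,1.5, -0.53,0,-1.74,0,0,0,1.5, -1.11,0,-2.44,0,0,0,1.5, -1.86,0,-2.97,0,0,0,1.5, -2.71,0,-3.29,0,0,0,1.5, -3.62,0,-3.38,0,0,0,1.5, -3.62,0,-3.38,0,0,0,1.5]' 40
python3 - <<'E'
from h import *
d,K,R,t=cam('top'); crop(d,'pics/top2.png',95,120,235,225)
E
```

```text
t: 3.82
tcp_pos: [0.5441, 0.0793, 0.1737]
tool_rot: [0.694, -0.141, 0.136, -0.693]
force: [-6.5, 1.3, -7.7]
finger_gap: 0.242
t: 4.4
tcp_pos: [0.5007, 0.0646, 0.1739]
tool_rot: [-0.692, 0.138, -0.139, 0.695]
force: [1.5, 8.6, -16.5]
finger_gap: 0.241
```

View pics/top2.png

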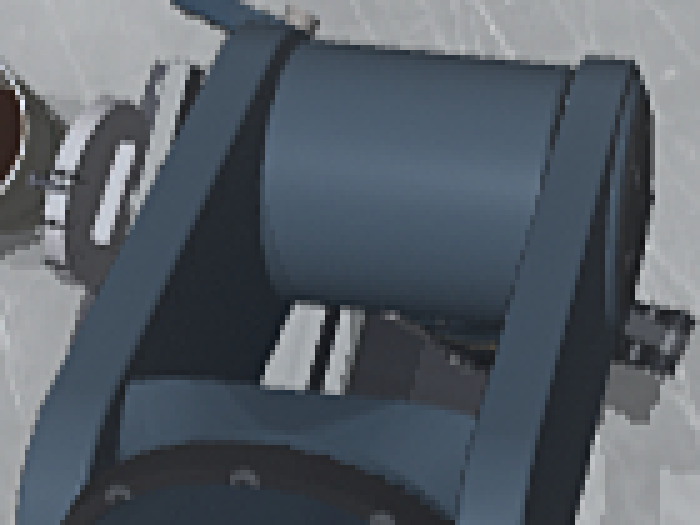

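The forces are small and the TCP tracks the circle. The arm hides most of the table in this view, with only the dial at crop (85,190) visible. Continuing.

```bash
python3 -m handwheel '[-0.9,0,0.15,0,0,0,1.5, -1.74,0,0.53,0,0,0,1.5, -2.44,0,1.11,0,0,0,1.5, -2.97,0,1.86,0,0,0,1.5, -3.29,0,2.71,0,0,0,1.5, -3.38,0,3.62,0,0,0,1.5, -3.38,0,3.62,0,0,0,1.5]' 40
python3 -m handwheel '[0.15,0,0.9,0,0,0,1.5, 0.53,0,1.74,0,0,0,1.5, 1.11,0,2.44,0,0,0,1.5, 1.86,0,2.97,0,0,0,1.5, 2.71,0,3.29,0,0,0,1.5, 3.62,0,3.38,0,0,0,1.5, 3.62,0,3.38,0,0,0,1.5]' 40
python3 -m handwheel '[0.9,0,-0.15,0,0,0,1.5, 1.74,0,-0.53,0,0,0,1.5, 2.44,0,-1.11,0,0,0,1.5, 2.97,0,-1.86,0,0,0,1.5, 3.29,0,-2.71,0,0,0,1.5, 3.38,0,-3.62,0,0,0,1.5, 3.38,0,-3.62,0,0,0,1.5]' 40
python3 - <<'E'
from h import *
d,K,Rc,t=cam('wrist'); cv2.imwrite('pics/w2.png',cv2.cvtColor(d['frame'],cv2.COLOR_RGB2BGR))
d,K,Rc,t=cam('scene'); cv2.imwrite('pics/s2.png',cv2.cvtColor(d['frame'],cv2.COLOR_RGB2BGR))
E
```

```text
t: 5.03
tcp_pos: [0.4824, 0.112, 0.1738]
tool_rot: [-0.693, 0.139, -0.137, 0.694]
force: [-2.8, 2.8, -9.8]
finger_gap: 0.242
t: 5.62
tcp_pos: [0.5329, 0.1265, 0.1738]
tool_rot: [-0.693, 0.137, -0.139, 0.694]
force: [2.2, 0.3, -11.3]
finger_gap: 0.242
t: 6.2
tcp_pos: [0.5444, 0.0795, 0.1737]
tool_rot: [0.693, -0.141, 0.137, -0.693]
force: [-6.5, 2.1, -5.9]
finger_gap: 0.241
```

View pics/w2.png

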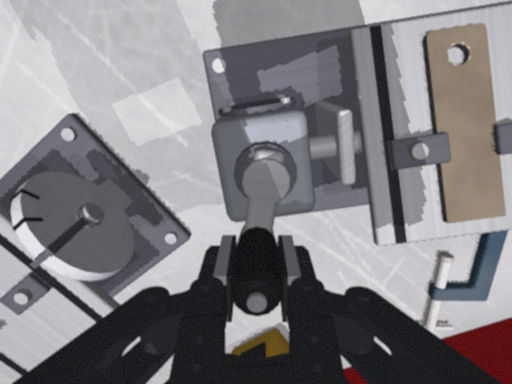

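View pics/s2.png

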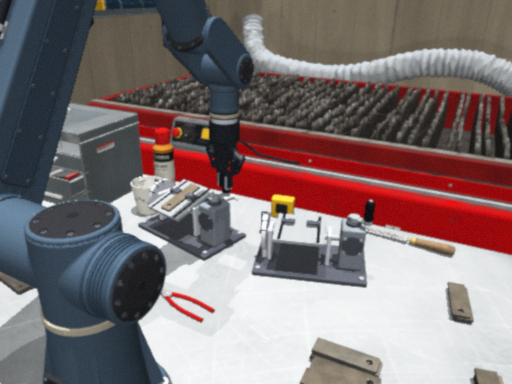

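The wrist view shows the handle between the pads at (257,280). The scene view shows the loaded plate at (180,198) tilting up and the empty table unchanged. Remaining: 1.5 turns.

```bash
python3 -m handwheel '[-0.15,0,-0.9,0,0,0,1.5, -0.53,0,-1.74,0,0,0,1.5, -1.11,0,-2.44,0,0,0,1.5, -1.86,0,-2.97,0,0,0,1.5, -2.71,0,-3.29,0,0,0,1.5, -3.62,0,-3.38,0,0,0,1.5, -3.62,0,-3.38,0,0,0,1.5]' 40
python3 -m handwheel '[-0.9,0,0.15,0,0,0,1.5, -1.74,0,0.53,0,0,0,1.5, -2.44,0,1.11,0,0,0,1.5, -2.97,0,1.86,0,0,0,1.5, -3.29,0,2.71,0,0,0,1.5, -3.38,0,3.62,0,0,0,1.5, -3.38,0,3.62,0,0,0,1.5]' 40
python3 -m handwheel '[0.15,0,0.9,0,0,0,1.5, 0.53,0,1.74,0,0,0,1.5, 1.11,0,2.44,0,0,0,1.5, 1.86,0,2.97,0,0,0,1.5, 2.71,0,3.29,0,0,0,1.5, 3.62,0,3.38,0,0,0,1.5, 3.62,0,3.38,0,0,0,1.5]' 40
python3 -m handwheel '[0.9,0,-0.15,0,0,0,1.5, 1.74,0,-0.53,0,0,0,1.5, 2.44,0,-1.11,0,0,0,1.5, 2.97,0,-1.86,0,0,0,1.5, 3.29,0,-2.71,0,0,0,1.5, 3.38,0,-3.62,0,0,0,1.5, 3.38,0,-3.62,0,0,0,1.5]' 40
python3 -m handwheel '[-0.15,0,-0.9,0,0,0,1.5, -0.53,0,-1.74,0,0,0,1.5, -1.11,0,-2.44,0,0,0,1.5, -1.86,0,-2.97,0,0,0,1.5, -2.71,0,-3.29,0,0,0,1.5, -3.62,0,-3.38,0,0,0,1.5, -3.62,0,-3.38,0,0,0,1.5]' 40
python3 -m handwheel '[-0.9,0,0.15,0,0,0,1.5, -1.74,0,0.53,0,0,0,1.5, -2.44,0,1.11,0,0,0,1.5, -2.97,0,1.86,0,0,0,1.5, -3.29,0,2.71,0,0,0,1.5, -3.38,0,3.62,0,0,0,1.5, -3.38,0,3.62,0,0,0,1.5, -3.38,0,3.62,0,0,0,1.5]' 40
```

```text
t: 6.88
tcp_pos: [0.5012, 0.0645, 0.1738]
tool_rot: [-0.692, 0.138, -0.14, 0.695]
force: [0.9, 8.0, -14.7]
finger_gap: 0.243
t: 7.47
tcp_pos: [0.4825, 0.1122, 0.1738]
tool_rot: [-0.693, 0.139, -0.137, 0.694]
force: [-2.8, 4.0, -8.0]
finger_gap: 0.24
t: 8.05
tcp_pos: [0.5329, 0.1266, 0.1738]
tool_rot: [-0.693, 0.137, -0.139, 0.694]
force: [2.2, 0.1, -10.6]
finger_gap: 0.24
t: 8.63
tcp_pos: [0.5444, 0.0796, 0.1737]
tool_rot: [0.693, -0.141, 0.136, -0.693]
force: [-7.4, 2.0, -5.7]
finger_gap: 0.241
t: 9.22
tcp_pos: [0.5012, 0.0644, 0.1738]
tool_rot: [-0.692, 0.138, -0.14, 0.695]
force: [2.8, 7.3, -14.6]
finger_gap: 0.241
t: 9.88
tcp_pos: [0.4823, 0.1117, 0.1738]
tool_rot: [-0.693, 0.139, -0.137, 0.694]
force: [-4.3, 4.2, -6.8]
finger_gap: 0.242
```

```bash
python3 -m handwheel '[0,0,0,0,0,0,3, 0,0,0,0,0,0,4.5, 0,0,0,0,0,0,5.5, 0,0,0,0,0,0,5.5, 0,0,0,0,0,0,5.5, 0,0,0,0,0,0,5.5]' 40
python3 -m handwheel '[0,-1,0,0,0,0,5.5, 0,-3,0,0,0,0,5.5, 0,-5.5,0,0,0,0,5.5, 0,-8,0,0,0,0,5.5, 0,-10,0,0,0,0,5.5]' 40
python3 -m handwheel '[-3,0,2.5,0,0,0,8, -6,0,5,0,0,0,8, -9,0,7.5,0,0,0,8, -12,0,10,0,0,0,8, -15,0,12.5,0,0,0,8, -18,0,15,0,0,0,8, -21,0,17.5,0,0,0,8, -24,0,20,0,0,0,8, -27,0,22.5,0,0,0,8, -30,0,25,0,0,0,8]' 40
python3 - <<'E'
from h import *
d,K,Rc,t=cam('top'); P=cloud(d,K,Rc,t); cv2.imwrite('pics/top3.png',cv2.cvtColor(d['frame'],cv2.COLOR_RGB2BGR)); crop(d,'pics/top3c.png',95,120,235,225)
f=d['frame']
for nm,(x0,y0,x1,y1) in dict(L=(124,134,172,195),Rr=(262,138,330,206)).items():
    m=np.zeros((384,512),bool); m[y0:y1,x0:x1]=1
    m&=(P[...,2]>.05)&(P[...,2]<.16)&(f.min(2)>(90 if nm=='L' else 120)); q=P[m]
    for k in range(8):
        A=np.c_[q[:,:2],np.ones(len(q))]; c=np.linalg.lstsq(A,q[:,2],rcond=None)[0]; e=q[:,2]-A@c; q=q[abs(e)<(.012,.01,.008,.006,.005,.004,.004,.004)[k]]
    print(nm,len(q),q.mean(0),c,np.arctan(np.hypot(c[0],c[1])),e.std())
m=np.zeros((384,512),bool); m[175:200,170:205]=1; m&=(P[...,2]>.183); print('handle',P[m].mean(0))
d,K,Rc,t=cam('scene'); crop(d,'pics/s3.png',110,150,390,300,2.8)
E
```

```text
t: 10.38
tcp_pos: [0.4842, 0.1096, 0.1744]
tool_rot: [-0.693, 0.137, -0.139, 0.694]
force: [-0.0, 0.0, -0.7]
finger_gap: 0.643
t: 10.8
tcp_pos: [0.4839, 0.1098, 0.2756]
tool_rot: [-0.693, 0.137, -0.139, 0.694]
force: [0.2, -0.7, 0.1]
finger_gap: 0.643
t: 11.63
tcp_pos: [0.3009, 0.4572, 0.274]
tool_rot: [-0.693, 0.138, -0.138, 0.694]
force: [0.8, 0.6, -0.6]
finger_gap: 0.937
L 1182 [0.54555289 0.21086312 0.10112821] [ 0.56430958 -0.14536211 -0.17608778] 0.5276249379546029 0.0015884090169924747
Rr 2398 [ 0.53337992 -0.13319122  0.09861983] [-0.02766351 -0.00749251  0.11237706] 0.02865236266583342 0.0015860943536493046
handle [0.48025021 0.10281981 0.21986425]
```

View pics/top3c.png

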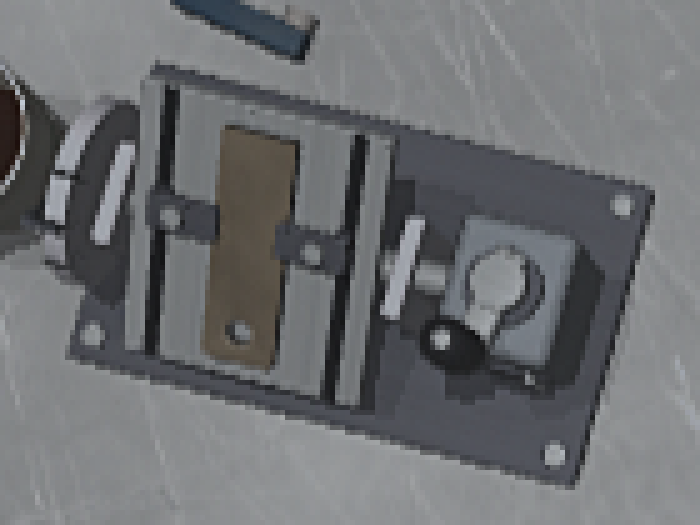

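View pics/s3.png

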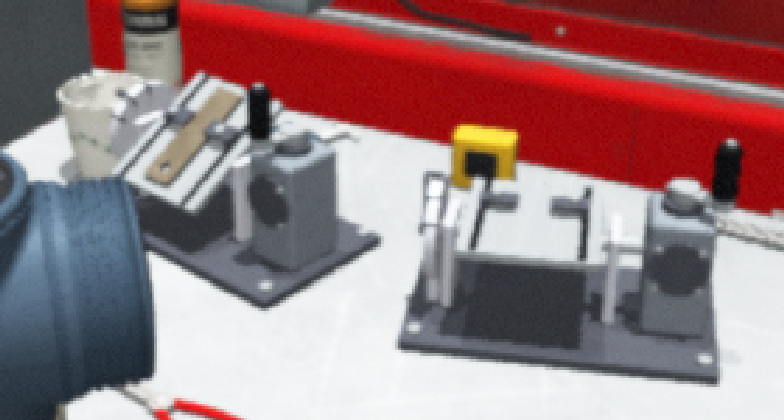

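The loaded plate now measures 0.528 rad (target 0.524), with the far edge raised. The empty plate measures 0.029 rad, unchanged, and the arm is clear of everything. Handing in.

```bash
python3 -m handwheel '[0,0,0,0,0,0,8, 0,0,0,0,0,0,8, 0,0,0,0,0,0,8]'; python3 -c "
from station import manip
print(manip.sense()['qd'].round(3)); print(manip.sign_off())"
```

```text
t: 11.98
tcp_pos: [0.3026, 0.4546, 0.2737]
tool_rot: [0.694, -0.139, 0.139, -0.693]
force: [0.5, 0.3, 0.5]
finger_gap: 0.94
[-0.013 -0.004  0.     0.002 -0.002  0.   ]
the job is handed in; nothing more can be done
None
```

I gripped the crank handle of the left table, the one with the strip. I wound it three full turns clockwise, let go, moved the arm clear and handed the job in at about 12 s of the 61 s allowed.

- **Loaded plate:** a plane fitted to the depth image reads 0.528 rad, against 0.524 for the 30 degree mark. It read about 0.003 at the start, and the far edge is up.
- **Empty plate:** 0.029 rad, against 0.030 before, so it has not moved beyond measuring noise.
- **Forces:** the wrist force stayed under about 20 N in the readings at the end of each move, and the gripper was touching nothing at hand-in.
- **Check that failed:** the last numeric handle position is not usable. It read a height of 0.22 m, which cannot be right for the handle and was probably spoiled by stray depth pixels. The top picture shows the handle back at its starting place.

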